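# Slide the setting block along the rail into the corner pocket of a strip-sizing jig

## Task

Set up the strip-sizing jig: with the fingertips, push the longer of the two wooden blocks on the plywood board squarely against the long aluminium rail while it is still clear of the pocket, then slide it along the rail into the corner pocket until it sits fully home against the end stop. Only push it, never pick it up or tip it over. Leave the short block, the brass weight and everything else on the table where they are, and finish with the hand clear.

Things in the scene. Friction and masses are not known exactly. Their poses are not given: they have to be found in the camera images.
- jig: The jig, fixed to the table, turned by up to about 20 degrees: a plywood board 220 mm (x) by 420 mm (y), 12 mm thick; origin at the centre of its underside, on the table. +x points away from the robot towards the rail, +y along the rail towards the pocket, z up. Aluminium bars 12 mm high stand on it (tops 24 mm above the table): rail, end stop and lip, which enclose the corner pocket.
- rail (a point): Middle of the rail's inner face where it meets the board; axes as the jig's. At x = +70, y = -10 mm in the jig frame; the face is the plane x = +70 mm of the jig, from y = -210 to +190 mm; the rail is 20 mm wide and 12 mm high.
- stop (a point): Inner corner where rail and end stop meet, on the board; axes as the jig's. At x = +70, y = +170 mm in the jig frame. The stop's inner face is the jig's plane y = +170 mm.
- lip (a point): Start of the lip's rail-side face, at the pocket's mouth, on the board; axes as the jig's. At x = +35, y = +130 mm in the jig frame. The lip runs from here 40 mm in +y to the stop, is 12 mm wide and 12 mm high; a slanted lead-in before it begins at y = +110 mm and widens the mouth by about 8 mm. So the pocket is 35 mm wide, 40 mm deep, open towards -y and upwards.
- home (a point): Centre of the long block's underside when it is fully home in the pocket, on the board; axes as the jig's. At x = +55, y = +135, z = +12 mm in the jig frame. 30 mm of the block's length then stand out of the pocket.
- long_block: The longer wooden block, loose, 30 mm (its x) by 70 mm (its y) by 24 mm high, about 60 g; origin at the centre of its underside, y along its length. It starts flat on the board, its centre 90 to 120 mm from the rail's face, turned by up to 30 degrees from the rail's direction; which of the two blocks lies nearer the pocket varies. Against the rail it stands 12 mm higher than the rail.
- short_block: The shorter block of the same wood, loose, 30 mm (its x) by 45 mm (its y) by 24 mm high; origin at the centre of its underside. It lies on the board beside the long block, their centres 90 mm or more apart along the rail. To be left alone.
- weight: Brass knob-shaped weight, loose, 38 mm diameter, 36 mm high, origin at the centre of its underside; stands on the board near its corner at the robot's side and the pocket's end. To be left alone.
- scissors: Scissors lying flat on the table at the right, about 190 mm long, 12 mm high; origin near the pivot, blades towards its x. To be left alone.
- mug: White mug at the far right, 80 mm diameter, 90 mm high, origin at the centre of its underside. To be left alone.
- water: Whitish translucent bottle at the right, 64 mm diameter, 170 mm high, origin at the centre of its underside. To be left alone.
- spool: Wooden spool at the left, 50 mm diameter, 45 mm high, origin at the centre of its underside. To be left alone.
- basket: Shallow green woven basket at the left, 170 mm across, 50 mm high, origin at the centre of its underside. To be left alone.
There are look-alikes about, which are no part of the job. What is shaped like the long_block but blue or orange is not meant.

How it is judged:
On the way:
1. the long block lies flush along the rail while still clear of the pocket (centre 25 mm or more short of home) (x of long_block in the frame of jig above 0.051 m and angle between the y axis of long_block and the y axis of jig, either way round below 0.06 rad and z of long_block in the frame of jig below 0.0145 m and y of long_block in the frame of jig below 0.11 m), for 0.1 s.
At the end, for the whole second after the job is handed in: The long block lies flat and at rest in the corner pocket, its end within 3.5 mm of the end stop, its side within 4 mm of the rail and parallel to it within 0.06 rad, and no other thing has moved more than 15 mm from where it started (x of long_block in the frame of jig above 0.051 m and angle between the y axis of long_block and the y axis of jig, either way round below 0.06 rad and z of long_block in the frame of jig below 0.0145 m and y of long_block in the frame of jig above 0.1315 m and linear speed of long_block below 0.01 m/s and distance of each of short_block, weight, scissors, mug, water, spool, basket from where it was at the start of the episode below 0.015 m); the robot touches nothing.
It fails at once if the long block is lifted (underside more than 6 mm off the board) or tipped (z of long_block in the frame of jig above 0.018 m or angle between long_block's own z axis and vertical above 0.3 rad).
It fails at once if another thing is moved more than 15 mm (distance of any of short_block, weight, scissors, mug, water, spool, basket from where it was at the start of the episode above 0.015 m).
It also fails if it takes over 53 s, if anything falls off the work surface, if the arm or the gripper's body presses on something with over 40 N, if the wrist force passes 120 N, or if a joint passes its speed limit or range.

## Robot

A 7-joint arm with a two-finger parallel gripper is mounted at the origin on the work surface. World frame = base frame: x ahead of the robot, y to its left, z up, the work surface at z = 0. Lengths are in m, angles in rad, forces in N, time in s.
With the tool pointing down it reaches from about 0.35 to 0.9 m from the base axis. Payload 7.2 kg.
Tool frame: the origin (TCP) lies midway between the tips of the shut fingers; the grasp point (between the pads) lies 19 mm behind it (env.grasp_offset is the distance from the TCP to the grasp point, in m); z points along the fingers, y is the direction in which the jaws open and shut (so a half turn about z gives the same grasp; the last joint's range is limited). The gripper opens to 85 mm and grips with 20 to 120 N. Pads are 22 mm wide; open, the fingers measure 114 mm over their backs; the gripper's body (76 mm by 85 mm) begins 54 mm behind the grasp point. The pads swing forward as they close: fully open they stand 13 mm farther back than shut.
Start: joints at [-1.409, 0.411, -0.013, 1.596, 0.006, 1.134, -0.082], TCP at [0.142, 0.609, 0.231] pointing down, gripper open.
Joint ranges: [-2.95, 2.95], [-0.29, 1.99], [-1.47, 1.44], [0.14, 2.54], [-1.03, 4.17], [0.13, 1.85], [-2.86, 2.86]. Speed limits (rad/s): [2.39, 2.39, 3.01, 3.01, 3.14, 3.14, 3.14].

## Interface

Orientations are given as a unit quaternion [x, y, z, w].
In Python, from plant import env gives the robot as it stands. Calls block until the motion is done:
- env.movep(position, orientation): joint-space move of the TCP to a pose.
- env.move_l(position, orientation=None, vel=0.15): straight line of the TCP; orientation=None keeps the orientation; vel is the mean speed in m/s.
- env.move_j(angles): joint-space move.
- env.set_gripper(opening): finger opening in m; the grip force is fixed at half the most; returns when the fingers have stopped.
- env.sleep(seconds).
- env.solve_ik(position, orientation): joint angles nearest the present ones, or None.
- env.get_state(): the state.
- env.capture(name): name is "side" or "top"; returns the picture (384x512x3 uint8, red, green, blue); there is no depth.
- env.camera_params(name): a dict with "camera_matrix" (3x3 intrinsics, pixels), "pose" (4x4, takes a point from camera to world coordinates). Camera axes: x right, y down, z forward; pixel columns grow to the right and rows downward; lengths in m; the calibration is good to about 2 mm. A picture is of the moment at which its call begins. camera_params takes no time and is no camera call.
A pose or a line that the arm cannot do raises env.IKError and nothing moves.
- env.finish_job(): hands the job in, once; it reports no verdict.
Trained networks look in the newest picture that a camera, given by its name, has taken for a name from the list of things; names that differ only in an ending like _2 or _b are one class to them, and where a whole thing is asked for, a point or a joint stands for the part that bears it (a point fixed in the world has none). Each returns a list of dicts, best first, with "p" (0 to 1); they miss things now and then, are a little off and sometimes report something else, mostly with a low value. They report only what shows in the picture. A call takes as long as a camera call. They do not tell look-alikes from the thing itself.
- env.outline_of(camera, query): "mask" (384x512 bool, what is visible of it) and "rect" ([left, top, width, height] in pixels, round what is visible of it).
The state is a dict: "t": time; "joints": joint angles; "joint_velocities": joint speeds; "joint_torque": joint torques, N m; "tool_pos": TCP position; "tool_rot": TCP orientation; "ft_force": force on the tool from outside, world axes, zero at the start; "ft_torque": the same for the moment, N m; "grip_width": finger opening in m.
Only numpy, scipy, OpenCV 4.12 (cv2) and the standard library are available. Lean on these libraries where they do the work, as an engineer would, in place of code of your own. Each camera call takes 0.05 s, during which the arm holds its last target.

## Working session

There is one attempt and no reset: what is moved stays moved. The work goes in short steps, each a Python script; the robot and the scene stay as the last script left them, time stands still between calls to the robot, and variables do not carry over. Pictures are saved under pics/ and viewed, and the job is handed in when it is done.

```bash
mkdir -p pics; ls
python3 - <<'E'
from plant import env
import cv2
for n in("top","side"):
    im=env.capture(n); cv2.imwrite(f"pics/{n}0.png",im[:,:,::-1])
    p=env.camera_params(n); print(n,p["camera_matrix"],p["pose"])
    for q in("long_block","short_block","jig","weight"):
        for d in env.outline_of(n,q)[:4]: print(n,q,round(d["p"],2),d["rect"],int(d["mask"].sum()))
print(env.get_state())
E
```

```text
pics
top [[368.02698152   0.         250.65643601]
 [  0.         368.02698152 198.53404943]
 [  0.           0.           1.        ]] [[ 0.01028658 -0.99554297  0.09374637  0.42051306]
 [-0.99986858 -0.00906565  0.01344044 -0.04004192]
 [-0.01253066 -0.09387231 -0.99550539  1.14043233]
 [ 0.          0.          0.          1.        ]]
top long_block 0.6 [218.6, 249.2, 16.3, 19.3] 215
top long_block 0.49 [330.9, 200.3, 21.2, 22.4] 241
top short_block 0.51 [219.2, 197.1, 15.3, 11.0] 148
top short_block 0.42 [361.4, 132.0, 38.8, 33.7] 892
top jig 0.63 [165.3, 148.2, 144.4, 84.2] 9352
side [[466.65497925   0.         257.94040437]
 [  0.         466.65497925 193.45474746]
 [  0.           0.           1.        ]] [[-0.97147928 -0.15460989  0.17978819  0.26303419]
 [-0.23693735  0.60280896 -0.76189372  1.09915964]
 [ 0.00941837 -0.7827625  -0.62224927  0.98504984]
 [ 0.          0.          0.          1.        ]]
side long_block 0.65 [277.3, 158.0, 16.6, 9.0] 137
side long_block 0.64 [185.9, 170.4, 113.9, 100.0] 5909
side long_block 0.63 [311.9, 198.3, 20.6, 14.8] 229
side long_blo
[... 238 characters left out ...]
: 0.5, 'joints': array([-1.40916749,  0.41114377, -0.01268366,  1.59626643,  0.00561593,
        1.1342859 , -0.08218311]), 'joint_velocities': array([ 0.00046578,  0.00070963,  0.00184576, -0.00044385,  0.00065842,
       -0.00074923, -0.00246349]), 'joint_torque': array([-6.93861912e-04, -5.99909019e+01,  6.80540409e-01, -2.99512106e+01,
        1.39852692e-02,  2.70711374e-03, -3.78266361e-05]), 'tool_pos': array([0.14240274, 0.60853075, 0.23124304]), 'tool_rot': array([ 1.14652573e-01,  9.93405650e-01, -3.43055473e-05,  8.96037321e-06]), 'ft_force': array([-0.0916222 ,  0.63588108,  0.36298074]), 'ft_torque': array([0.02642869, 0.02729398, 0.05397191]), 'grip_width': 0.08544046831732456}
```

Run:
```python
import cv2
a=cv2.imread("pics/top0.png"); cv2.imwrite("pics/top0_full.png",cv2.resize(a,(768,576)))
c=a[130:290,150:370]; cv2.imwrite("pics/top0c.png",cv2.resize(c,None,fx=3.6,fy=3.6,interpolation=cv2.INTER_CUBIC))
a=cv2.imread("pics/side0.png")
c=a[145:285,170:350]; cv2.imwrite("pics/side0c.png",cv2.resize(c,None,fx=4,fy=4,interpolation=cv2.INTER_CUBIC))
```

```text
(no output)
```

View pics/top0_full.png

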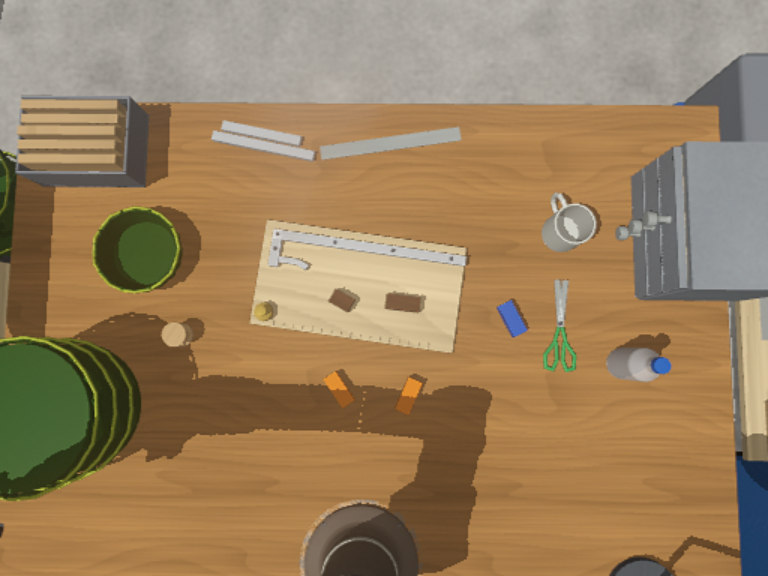

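View pics/top0c.png

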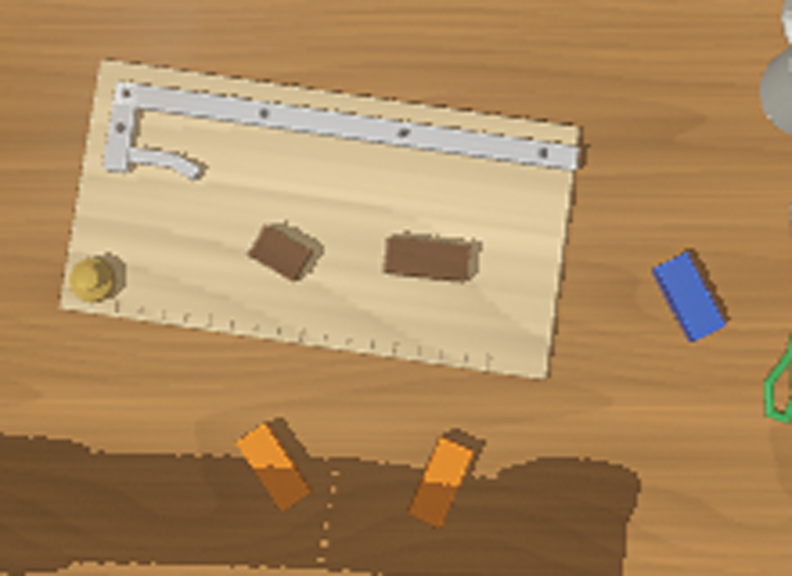

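View pics/side0c.png

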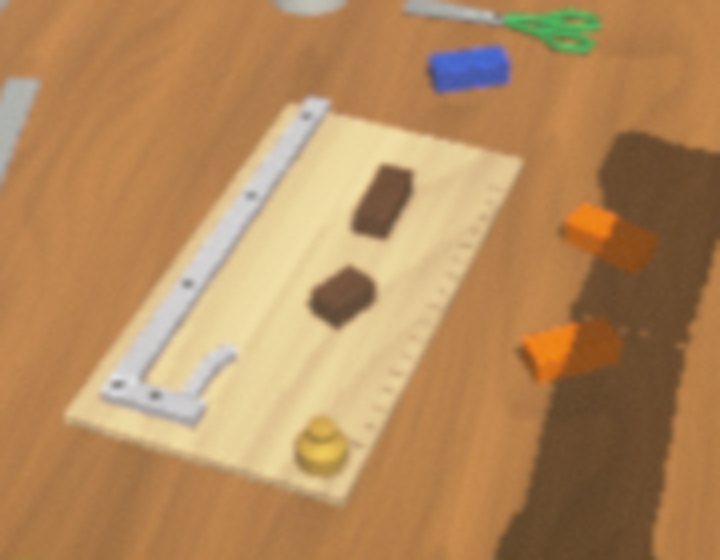

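The pictures agree on what is where. Top-view candidates for the long block:
- brown, longer block: px (270,201), lying away from the pocket
- brown, shorter block: px (229,200)
- orange look-alikes: px (226,259) and (274,263)
- blue look-alike: px (341,212)

I choose the brown one at (270,201); both crops show it clearly longer than the other brown block. Next I fit the poses.

```bash
cat > h.py <<'E'
import numpy as np, cv2
from scipy.optimize import minimize
from plant import env
def cam(n):
    p=env.camera_params(n); return np.array(p["camera_matrix"]),np.array(p["pose"])
def proj(P,c):
    K,T=c; q=(np.linalg.inv(T)@np.c_[P,np.ones(len(P))].T)[:3]; q=K@q; return (q[:2]/q[2]).T
def unproj(uv,z,c):
    K,T=c; d=T[:3,:3]@np.linalg.inv(K)@np.array([*uv,1.]); o=T[:3,3]; return (o+d*(z-o[2])/d[2])
def R2(t): return np.array([[np.cos(t),-np.sin(t)],[np.sin(t),np.cos(t)]])
def W(p,P):  # P nx3 local -> world
    P=np.atleast_2d(P); return np.c_[P[:,:2]@R2(p[2]).T+p[:2],P[:,2]]
def rect(hx,hy,z,cx=0,cy=0): return [[(cx+a*hx,cy+b*hy,z),(cx+c*hx,cy+d*hy,z)] for a,b,c,d in((-1,-1,1,-1),(1,-1,1,1),(1,1,-1,1),(-1,1,-1,-1))]
BOARD=rect(.11,.21,.012)+[[(.07,-.21,.024),(.07,.17,.024)],[(.09,-.21,.024),(.09,.19,.024)]]
def blk(L=.07): return rect(.015,L/2,.036)
def grads(im,s):
    g=cv2.GaussianBlur(im.astype(np.float32),(0,0),s); return [cv2.Sobel(g,cv2.CV_32F,1,0),cv2.Sobel(g,cv2.CV_32F,0,1)]
def score(p,edges,views):
    t=0
    for G,c in views:
        for e in edges:
            e=W(p,np.array(e,float)); n=int(np.linalg.norm(e[1]-e[0])/.002)
            f=np.linspace(.05,.95,n)[:,None]; uv=proj(e[0]*(1-f)+e[1]*f,c).astype(np.float32)
            d=uv[-1]-uv[0]; nn=np.array([-d[1],d[0]])/np.linalg.norm(d)
            gx,gy=[cv2.remap(g,uv[:,0].reshape(-1,1),uv[:,1].reshape(-1,1),cv2.INTER_LINEAR)[:,0] for g in G]
            v=gx*nn[0]+gy*nn[1]
            t+=np.abs(v.mean(0)).max()*np.linalg.norm(e[1]-e[0])
    return -t
def fit(p,edges,ims,names=("top","side")):
    for s,st in((2.,.006),(1.,.003),(.8,.001)):
        v=[(grads(ims[n],s),cam(n)) for n in names]
        sim=np.array(p)+np.array([[0,0,0],[st,0,0],[0,st,0],[0,0,st*10]])
        p=minimize(score,p,args=(edges,v),method="Nelder-Mead",options=dict(initial_simplex=sim,xatol=1e-5,fatol=1e-4)).x
    return p
def toj(j,p): return np.r_[R2(-j[2])@(p[:2]-j[:2]),p[2]-j[2]]
def draw(im,c,items,box,f,name):
    im=cv2.resize(im[box[1]:box[3],box[0]:box[2],::-1],None,fx=f,fy=f,interpolation=cv2.INTER_CUBIC)
    for p,ed in items:
        for e in ed:
            uv=((proj(W(p,np.array(e,float)),c)-box[:2]+.5)*f-.5).round().astype(int)
            cv2.line(im,tuple(map(int,uv[0])),tuple(map(int,uv[1])),(0,0,255),1)
    cv2.imwrite(name,im)
E
cat > fit0.py <<'E'
from h import *
ims={n:cv2.imread(f"pics/{n}0.png")[:,:,::-1].copy() for n in("top","side")}
ct=cam("top"); px=lambda u,v:(u/3.6+150-.36,v/3.6+130-.36)
C=[unproj(px(*q),.012,ct) for q in((103,60),(581,126),(547,378),(62,308))]
c=np.mean(C,0); d=(C[0]-C[1]+C[3]-C[2])[:2]; th=np.arctan2(-d[0],d[1])
J=fit([c[0],c[1],th],BOARD,ims); print("J",J)
for n in ims: print(n,fit(J,BOARD,ims,(n,)))
a=unproj(px(432,257),.036,ct); B=fit([a[0],a[1],th+.12],blk(),ims); print("B",B,toj(J,B))
for n in ims: b=fit(B,blk(),ims,(n,));print(n,b)
a=unproj(px(283,251),.036,ct); S=fit([a[0],a[1],th-.5],blk(.045),ims); print("S",S,toj(J,S))
np.save("poses0.npy",[J,B,S])
it=[(J,BOARD),(B,blk()),(S,blk(.045))]
draw(ims["top"],ct,it,(150,130,370,290),3.6,"pics/f_top.png"); draw(ims["side"],cam("side"),it,(170,145,350,285),4,"pics/f_side.png")
E
python3 fit0.py
```

```text
J [ 0.55250602  0.01378724 -0.13551721]
top [ 0.55302132  0.01330141 -0.13593846]
side [ 0.5515153   0.01697385 -0.13533259]
B [ 0.51445299 -0.07752289 -0.09851874] [-0.02536789 -0.09561404  0.03699846]
top [ 0.51592067 -0.0783835  -0.0928949 ]
side [ 0.51186377 -0.05168334 -0.07377463]
S [ 0.51948732  0.04523564 -0.51358172] [-0.03696474  0.02669914 -0.37806451]
```

View pics/f_top.png

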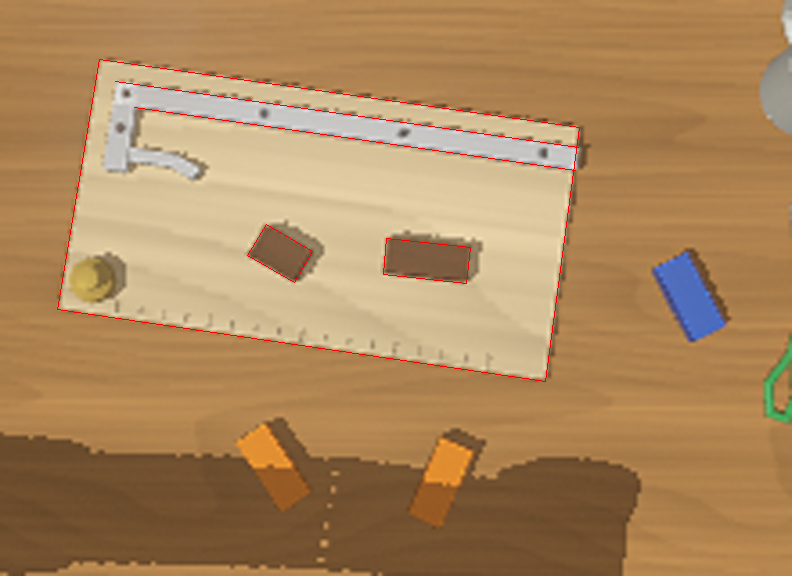

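View pics/f_side.png

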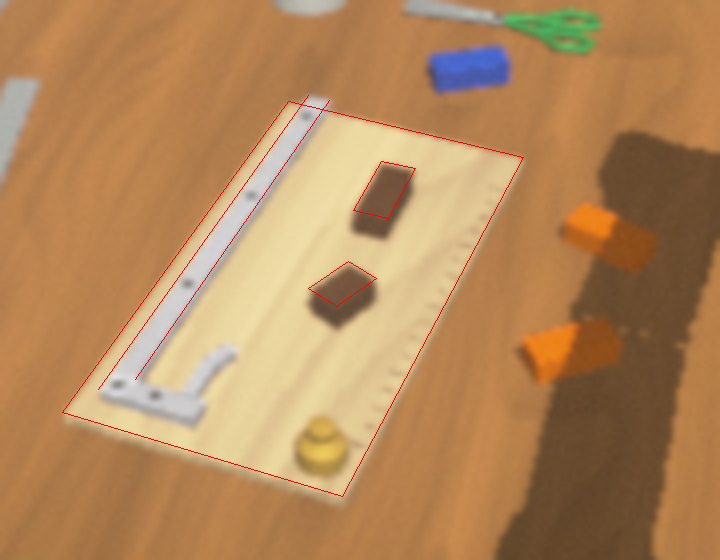

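Jig fit overlays the edges in both views. The long block sits at about (-25,-96) mm in the jig frame, turned about 3°. Fit error is a few mm, within what pushing tolerates. Now I push with two spread fingertips.

```bash
cat >> h.py <<'E'
from scipy.spatial.transform import Rotation as Rot
J=np.load("poses0.npy")[0] if __import__("os").path.exists("poses0.npy") else None
def quat():
    y=np.r_[R2(J[2])@[0,1],0]; z=np.array([0,0,-1.]); x=np.cross(y,z)
    return Rot.from_matrix(np.c_[x,y,z]).as_quat()
def jp(x,y,z): return W(J,[(x,y,z)])[0]
def fj(f0):
    f=np.array(env.get_state()["ft_force"])-f0; return np.r_[R2(-J[2])@f[:2],f[2]]
E
python3 - <<'E'
from h import *
q=quat()
env.set_gripper(.03)
env.movep(jp(-.075,-.096,.12),q)
env.move_l(jp(-.075,-.096,.017),q,vel=.12)
s=env.get_state(); print(s["t"],s["tool_pos"],s["grip_width"],s["ft_force"])
ims={n:env.capture(n) for n in("top","side")}
for n in ims: cv2.imwrite(f"pics/{n}1.png",ims[n][:,:,::-1])
a=cv2.resize(ims["top"][130:290,200:360,::-1],(600,600),interpolation=3);b=cv2.resize(ims["side"][130:290,180:340,::-1],(600,600),interpolation=3)
cv2.imwrite("pics/m1.png",cv2.resize(np.hstack([a,b]),(800,400)))
E
```

```text
4.7667 [ 0.46561425 -0.07136345  0.01744126] 0.02993030803045907 [ 0.24915085 -0.53228688 -0.00849539]
```

View pics/m1.png

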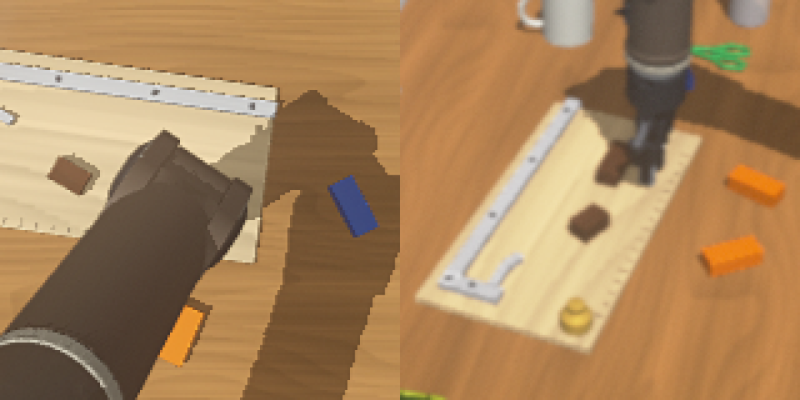

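Run:
```python
from h import *
s=env.get_state(); print(Rot.from_quat(s["tool_rot"]).as_matrix().round(3), quat(), s["tool_rot"], J)
a=cv2.imread("pics/side1.png")[130:230,220:340]; cv2.imwrite("pics/m1s.png",cv2.resize(a,(720,600),interpolation=3))
```

```text
[[-0.991  0.135  0.001]
 [ 0.135  0.991  0.   ]
 [-0.001  0.    -1.   ]] [0.06770677 0.99770526 0.         0.        ] [6.77022226e-02 9.97705342e-01 8.79045502e-05 6.71488839e-04] [ 0.55250602  0.01378724 -0.13551721]
```

View pics/m1s.png

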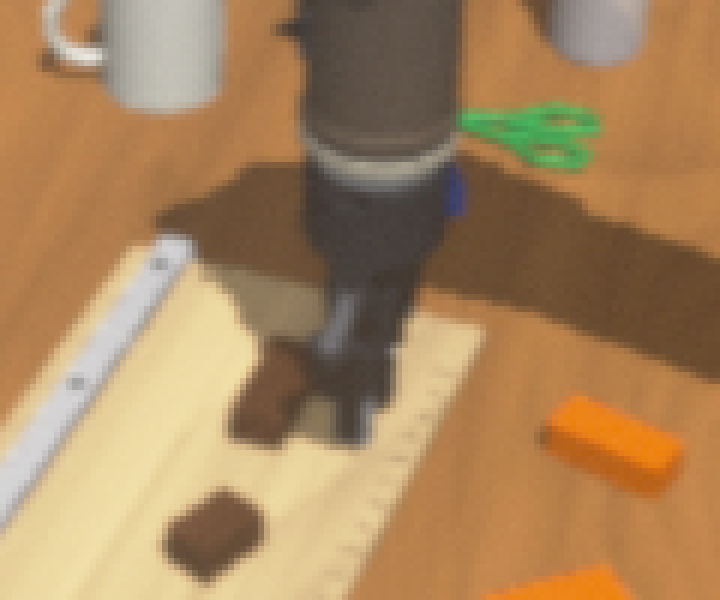

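The tool orientation is right, and the fingertips are down on the robot side of the long block, without touching it. Now the push to the rail.

Run:
```python
from h import *
q=quat()
f0=np.array(env.get_state()["ft_force"])
env.move_l(jp(.0,-.096,.017),q,vel=.06); print(fj(f0))
env.move_l(jp(.022,-.096,.017),q,vel=.04); print(fj(f0))
x=.022
while x<.037:
    x+=.0015; env.move_l(jp(x,-.096,.017),q,vel=.02); f=fj(f0); print(round(x,4),f.round(1))
    if f[0]<-9: break
env.sleep(.2); s=env.get_state(); print(s["t"],toj(J,np.r_[s["tool_pos"][:2],0])[:2])
ims={n:env.capture(n) for n in("top","side")}
for n in ims: cv2.imwrite(f"pics/{n}2.png",ims[n][:,:,::-1])
a=cv2.resize(ims["top"][130:290,200:360,::-1],(600,600),interpolation=3);b=cv2.resize(ims["side"][150:230,210:290,::-1],(600,600),interpolation=3)
cv2.imwrite("pics/m2.png",cv2.resize(np.hstack([a,b]),(800,400)))
```

```text
[ 0.35167069  0.02462617 -0.08608255]
[-0.01867889 -0.78976803  0.35108066]
0.0235 [-0.1  0.2 -0.5]
0.025 [ 1.   0.1 -0.6]
0.0265 [ 0.5 -0.6  0.3]
0.028 [ 0.6 -0.5  0.4]
0.0295 [ 0.6  0.4 -0.3]
0.031 [-4.1 -0.2  2.8]
0.0325 [-8.3 -1.1  5.3]
0.034 [-13.3   0.4   8. ]
9.1667 [ 0.03026009 -0.09595156]
```

View pics/m2.png

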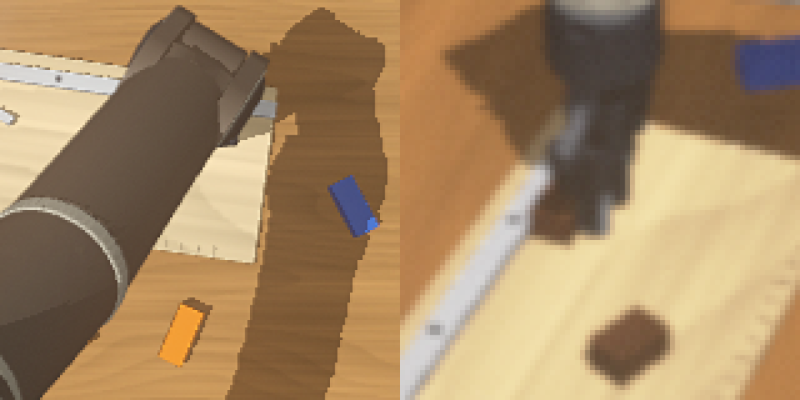

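Force builds once the TCP reaches about x = 30–31 mm, and the side view shows the block against the rail at (255,178). Next I retract, shut the fingers and push from its end.

Run:
```python
from h import *
q=quat()
env.move_l(jp(.015,-.096,.017),q,vel=.06)
env.move_l(jp(.0,-.12,.075),q,vel=.2)
env.set_gripper(0)
env.move_l(jp(.053,-.163,.075),q,vel=.2)
env.move_l(jp(.053,-.163,.018),q,vel=.12)
env.sleep(.2); f0=np.array(env.get_state()["ft_force"]); np.save("f0.npy",f0)
for y in(-.14,-.10,-.05,-.0):
    env.move_l(jp(.0535,y,.018),q,vel=.06); print(y,fj(f0).round(1))
s=env.get_state(); print(s["t"],s["grip_width"],toj(J,np.r_[s["tool_pos"][:2],0])[:2],s["tool_pos"][2])
ims={n:env.capture(n) for n in("top","side")}
for n in ims: cv2.imwrite(f"pics/{n}3.png",ims[n][:,:,::-1])
a=cv2.resize(ims["top"][130:250,160:280,::-1],(600,600),interpolation=3);b=cv2.resize(ims["side"][150:270,180:300,::-1],(600,600),interpolation=3)
cv2.imwrite("pics/m3.png",cv2.resize(np.hstack([a,b]),(800,400)))
```

```text
-0.14 [-0.7 -0.8  0.1]
-0.1 [-0.  -0.3 -1. ]
-0.05 [-0.2  0.8 -0.9]
-0.0 [ 0.1 -0.6 -0.3]
15.2417 4.439839658330184e-05 [ 0.05347657 -0.00042347] 0.018021816723593268
```

View pics/m3.png

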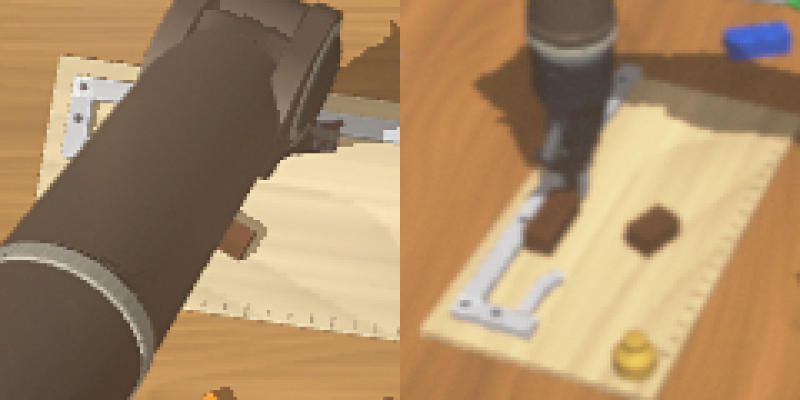

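The side view shows the block lying along the rail (crop 550,220), still short of the pocket mouth. Continuing with force checks.

Run:
```python
from h import *
q=quat(); f0=np.load("f0.npy")
env.move_l(jp(.0535,.045,.018),q,vel=.05); print(fj(f0).round(1))
y=.045
while y<.098:
    y+=.003 if y<.075 else .0015
    env.move_l(jp(.0538,y,.018),q,vel=.03); f=fj(f0); print(round(y,4),f.round(1))
    if f[1]<-10: break
env.sleep(.2); s=env.get_state(); print(s["t"],toj(J,np.r_[s["tool_pos"][:2],0])[:2],fj(f0).round(1))
ims={n:env.capture(n) for n in("top","side")}
for n in ims: cv2.imwrite(f"pics/{n}4.png",ims[n][:,:,::-1])
a=cv2.resize(ims["top"][130:250,160:280,::-1],(600,600),interpolation=3);b=cv2.resize(ims["side"][180:260,180:260,::-1],(600,600),interpolation=3)
cv2.imwrite("pics/m4.png",cv2.resize(np.hstack([a,b]),(800,400)))
```

```text
[ 0.  -0.4 -1.4]
0.048 [ 0.4  0.2 -0.1]
0.051 [ 0.5 -0.2 -0.8]
0.054 [-0.2 -0.6 -1.8]
0.057 [ 0.1 -0.7 -0.5]
0.06 [ 0.5 -1.2 -1.1]
0.063 [ 0.1 -0.4 -1.6]
0.066 [-0.3 -0.1 -0.4]
0.069 [ 0.5 -1.2 -0.5]
0.072 [ 0.3 -0.4 -0.8]
0.075 [-0.6 -1.4 -0.2]
0.0765 [ 0.6 -0.8 -0.4]
0.078 [ 0.1 -0.6 -0.4]
0.0795 [ 0.4 -1.3 -1.6]
0.081 [ 0.3 -0.8  0.1]
0.0825 [-0.4 -0.5 -0.1]
0.084 [-0.2 -1.3 -1. ]
0.0855 [-0.4  0.  -0.7]
0.087 [ 0.1 -5.2  0. ]
0.0885 [ 0.1 -8.6  2.1]
0.09 [ -0.7 -11.5   1.8]
21.5917 [0.05397046 0.08600217] [ -1.1 -11.1   1.2]
```

View pics/m4.png

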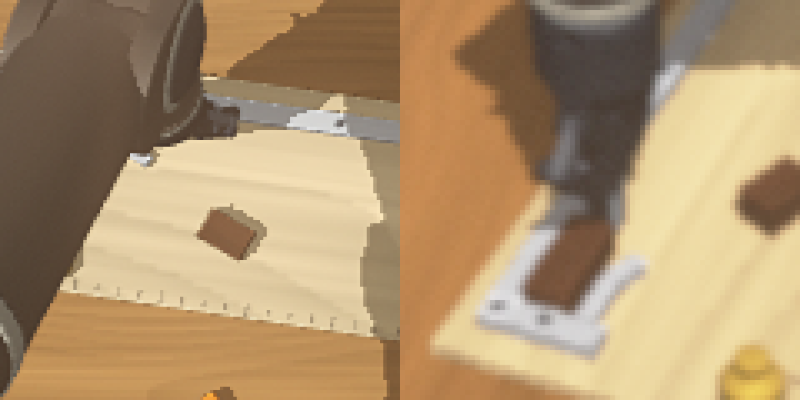

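Contact with the stop came at TCP y = 86 mm, against 85.5 expected. I retract, clear the view and check.

Run:
```python
from h import *
q=quat()
env.move_l(jp(.053,.06,.018),q,vel=.06)
env.move_l(jp(.053,.03,.12),q,vel=.15)
env.movep(np.array([.142,-.5,.25]),q) if env.solve_ik([.142,-.5,.25],q) is not None else env.movep(jp(-.1,-.25,.25),q)
env.sleep(.3); s=env.get_state(); print(s["t"],s["tool_pos"])
ims={n:env.capture(n) for n in("top","side")}
for n in ims: cv2.imwrite(f"pics/{n}5.png",ims[n][:,:,::-1])
for n in("top","side"):
    B=fit(np.r_[jp(.055,.135,0)[:2],J[2]],blk(),ims,(n,)); print(n,toj(J,B)*[1e3,1e3,1])
    S0=np.load("poses0.npy")[2]; S=fit(S0,blk(.045),ims,(n,)); print(" short",(S-S0)*[1e3,1e3,1])
H=np.r_[jp(.055,.135,0)[:2],J[2]]
draw(ims["top"],cam("top"),[(H,blk())],(160,130,240,190),5,"pics/a.png");draw(ims["side"],cam("side"),[(H,blk())],(180,190,260,250),5,"pics/b.png")
cv2.imwrite("pics/m5.png",np.vstack([np.hstack([cv2.imread("pics/a.png"),cv2.imread("pics/b.png")]),np.hstack([cv2.resize(ims[n][120:300,150:390,::-1],(400,300),interpolation=3) for n in("top","side")])]))
```

```text
26.0583 [ 0.14233754 -0.49992266  0.24991425]
top [ 5.46924914e+01  1.31449724e+02 -8.80097887e-03]
 short [ 0.17772571 -1.18344783 -0.01128567]
side [4.81214026e+01 1.42382726e+02 5.54281895e-02]
 short [-5.90138721e+00  2.30115967e+01 -1.19526625e-02]
```

View pics/m5.png

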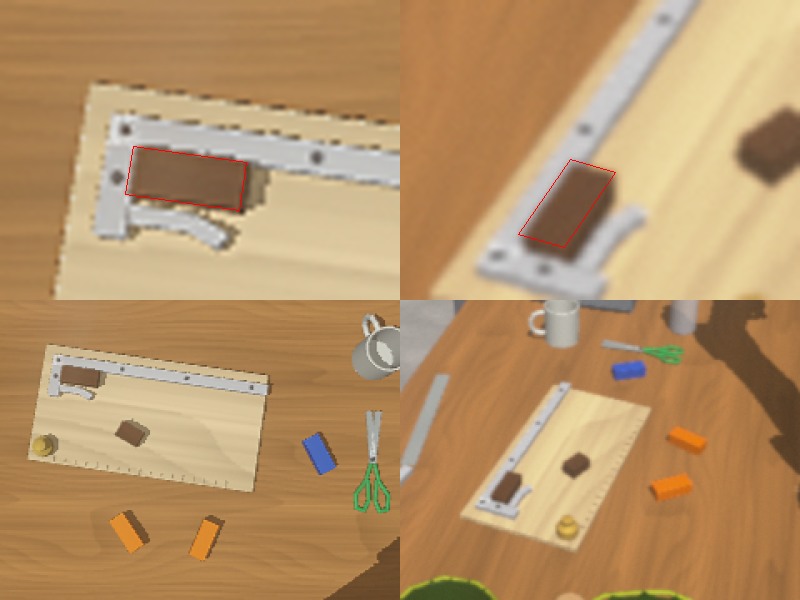

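Top overlay matches the home pose to within about half a pixel, but the top fit gives y = 131.4 mm, right on the limit. The side-only fit also jumped for the unmoved short block, so it is unreliable. A firmer re-push is cheap, so I do that.

Run:
```python
from h import *
q=quat()
env.movep(jp(.053,.03,.12),q)
env.move_l(jp(.0535,.06,.018),q,vel=.15)
env.sleep(.2); f0=np.array(env.get_state()["ft_force"])
env.move_l(jp(.0535,.08,.018),q,vel=.05)
y=.08
while y<.100:
    y+=.002
    env.move_l(jp(.054,y,.018),q,vel=.03); f=fj(f0); s=env.get_state(); print(round(y,4),f.round(1),(toj(J,np.r_[s["tool_pos"][:2],0])[:2]*1e3).round(2))
    if f[1]<-22: break
env.move_l(jp(.053,.06,.018),q,vel=.08)
env.move_l(jp(.053,.03,.12),q,vel=.2)
env.movep(np.array([.142,-.5,.25]),q)
env.sleep(.2); print(env.get_state()["t"])
ims={n:env.capture(n) for n in("top","side")}
for n in ims: cv2.imwrite(f"pics/{n}6.png",ims[n][:,:,::-1])
J0=fit(J,BOARD,ims,("top",)); B=fit(np.r_[jp(.055,.135,0)[:2],J[2]],blk(),ims,("top",)); print("jig top-only",J0,toj(J,B)*[1e3,1e3,1],toj(J0,B)*[1e3,1e3,1])
a=cv2.resize(ims["top"][145:185,170:230,::-1],(800,533),interpolation=3); cv2.imwrite("pics/m6.png",a)
```

```text
0.082 [0.3 0.2 0.3] [54.06 81.87]
0.084 [-0.1  0.4  0.3] [53.99 84.15]
0.086 [0.2 0.1 0.9] [54.03 85.74]
0.088 [ 0.1 -5.5  2.4] [54.09 85.88]
0.09 [-0.8 -9.5  4.5] [54.05 85.98]
0.092 [ -1.2 -14.1   6.4] [54.05 86.05]
0.094 [ -2.7 -17.3   7.9] [54.05 86.11]
0.096 [ -2.8 -21.6   9.4] [54.04 86.24]
0.098 [ -3.8 -26.   11.6] [54.03 86.26]
36.6417
jig top-only [ 0.55312817  0.01330276 -0.13716163] [ 5.48352479e+01  1.31645848e+02 -6.28011271e-03] [ 5.39361448e+01  1.32130708e+02 -4.63569292e-03]
```

View pics/m6.png

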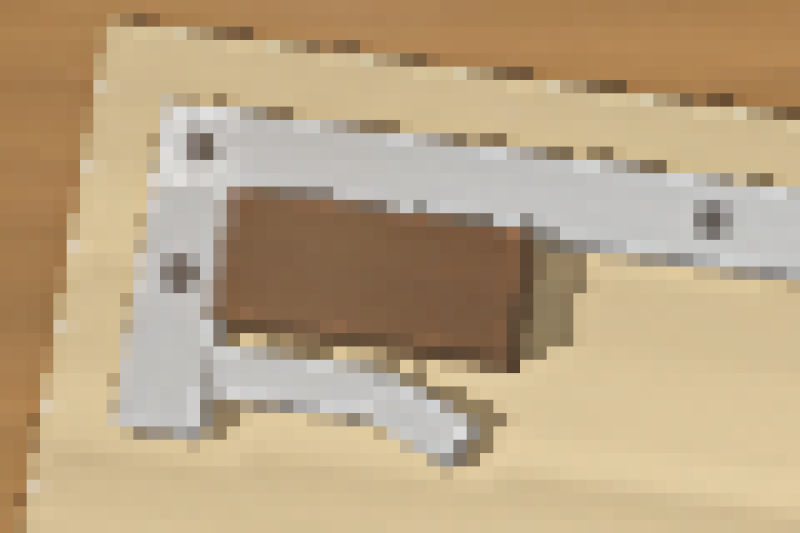

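The stop is rigid: up to 26 N the TCP moved under 0.6 mm, with contact at the same place as before. The close crop shows no board between the block and the stop or rail, with the gap on the lip side as it should be. Handing in.

Run:
```python
from plant import env
env.finish_job(); print(env.get_state()["t"])
```

```text
the job is handed in; nothing more can be done
the job is handed in; nothing more can be done
```

I pushed the long brown block flush against the rail with two spread fingertips. Then I slid it along the rail from its end with the fingers shut, into the pocket and against the stop. It was only pushed, and I handed the job in after about 37 s with the hand well clear. The environment gave no verdict.

**Checks that agreed:**
- **Rail:** force rose only when the block reached the rail, and the side picture taken mid-slide shows it lying along the rail before the pocket.
- **End stop:** contact came at the same place twice (TCP y about 86 mm in the jig frame, 85.5 expected). It held firm on a second push up to 26 N.
- **Last top picture:** no board shows between the block and the stop or rail, and the top-camera fit gives an angle under 0.01 rad.
- **Other things:** the top-camera fit of the short block moved about 1 mm, which is measurement noise. I did not measure the weight, scissors, mug, bottle, spool or basket; nothing looked disturbed where they showed in the pictures.

**Checks that disagreed:**
- **Top-camera position:** it gives y of 131.6–132.1 mm, just above the 131.5 mm limit and below the ideal 135 mm. I think the block's dark end face pulls that fit low.
- **Side-camera fit:** I discarded it for the blocks. It gave (48, 142) mm for the long block and showed the untouched short block as moved 23 mm.

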